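Put the hole saws in order on their storage board

TASK

Stand the four hole saws on the four rubber pads of the plywood board, one to a pad, in order of diameter: the smallest on the pad next to the wooden stop block, each bigger one on the next pad along, the largest on the farthest. Each should stand upright, teeth down, in the middle of its pad; set them down gently, do not drop them.

Things in the scene. Friction and masses are not known exactly. Their poses are not given: they have to be found in the camera images.
- saw_r: hole saw, a dark grey steel cup 28 mm in diameter, standing loose on the bench with its teeth down. Plain round outside, 46 mm tall, with an 18 mm nut and a 10 mm round shank in the middle of its top; 66 mm tall in all. Origin at the centre of the underside; z up
- saw_p: hole saw, a dark grey steel cup 38 mm in diameter, standing loose on the bench with its teeth down. Plain round outside, 46 mm tall, with an 18 mm nut and a 10 mm round shank in the middle of its top; 66 mm tall in all. Origin at the centre of the underside; z up
- saw_s: hole saw, a dark grey steel cup 48 mm in diameter, standing loose on the bench with its teeth down. Plain round outside, 46 mm tall, with an 18 mm nut and a 10 mm round shank in the middle of its top; 66 mm tall in all. Origin at the centre of the underside; z up
- saw_q: hole saw, a dark grey steel cup 58 mm in diameter, standing loose on the bench with its teeth down. Plain round outside, 46 mm tall, with an 18 mm nut and a 10 mm round shank in the middle of its top; 66 mm tall in all. Origin at the centre of the underside; z up
- pad_a: one of four like black rubber pads, 66 mm in diameter and 4 mm thick, glued flat on a plywood board (board 480 x 85 mm, 18 mm thick, lying on the bench); the four make one straight row along the board, about 84 mm apart, and the names do not follow the row. Origin at the centre of the pad's underside, which is the board's top; the pad's top, on which a saw stands, is 4 mm above the origin and 22 mm above the bench
- pad_b: one of four like black rubber pads, 66 mm in diameter and 4 mm thick, glued flat on a plywood board (board 480 x 85 mm, 18 mm thick, lying on the bench); the four make one straight row along the board, about 84 mm apart, and the names do not follow the row. Origin at the centre of the pad's underside, which is the board's top; the pad's top, on which a saw stands, is 4 mm above the origin and 22 mm above the bench
- pad_c: one of four like black rubber pads, 66 mm in diameter and 4 mm thick, glued flat on a plywood board (board 480 x 85 mm, 18 mm thick, lying on the bench); the four make one straight row along the board, about 84 mm apart, and the names do not follow the row. Origin at the centre of the pad's underside, which is the board's top; the pad's top, on which a saw stands, is 4 mm above the origin and 22 mm above the bench
- pad_d: one of four like black rubber pads, 66 mm in diameter and 4 mm thick, glued flat on a plywood board (board 480 x 85 mm, 18 mm thick, lying on the bench); the four make one straight row along the board, about 84 mm apart, and the names do not follow the row. Origin at the centre of the pad's underside, which is the board's top; the pad's top, on which a saw stands, is 4 mm above the origin and 22 mm above the bench
- stop: pale wooden block, 70 mm across the board, 36 mm along it and 40 mm tall, screwed on one end of the board (either end), in line with the pads and 84 mm from the nearest one; a flat bolt and washer, 7 mm high, sits at the other end. Origin at the centre of the block's underside, on the board's top
Not all that is in view belongs to the job. Leave any purple or red look-alike of the saw_s alone.

How it is judged:
By the outcome, as a careful person would: the job done as asked, in the order asked, and still so for the second after the job is handed in, with the robot touching nothing.
It also fails if it takes over 90 s, if anything falls off the work surface, if the arm or the gripper's body presses on something with over 40 N, if the wrist force passes 120 N, or if a joint passes its speed limit or range.

ROBOT

A 6-joint arm with a two-finger parallel gripper is mounted at the origin on the work surface. World frame = base frame: x ahead of the robot, y to its left, z up, the work surface at z = 0. Lengths are in m, angles in rad, forces in N, time in s.
With the tool pointing down it reaches from about 0.275 to 0.825 m from the base axis. Payload 5.2 kg.
Tool frame: the origin (TCP) lies midway between the tips of the shut fingers; the grasp point (between the pads) lies 19 mm behind it; z points along the fingers, y is the line along which they close (so a half turn about z gives the same grasp; the last joint's range is limited). The gripper opens to 93 mm and grips with 3 to 60 N. Pads are 15 mm wide; open, the fingers measure 128 mm over their backs; the gripper's body (75 mm by 188 mm) begins 65 mm behind the grasp point.
Start: joints at [1.094, 0.259, 1.535, -0, 1.348, -0.203], TCP at [0.149, 0.53, 0.219] pointing down, gripper open.
Joint ranges: [-3.14, 3.14], [-0.91, 2.08], [0.19, 2.58], [-1.22, 4.36], [0.22, 2.71], [-3.12, 3.12]. Speed limits (rad/s): [2.57, 2.57, 3.14, 3.14, 3.14, 3.14].

INTERFACE

Orientations are given as a unit quaternion [w, x, y, z].
In Python, from plant import sense, grab_frame, job_done gives the robot as it stands.
- The arm moves only by the tool drive_tool, never from a script. Its argument "series" is a list of rows, each a list of 5 numbers: the shift along the tool's x, y, z in mm, then the turn about the tool's z in degrees, then the opening in per cent of the stroke, from 0 (shut) to 100 (fully open). A call has 1 to 12 rows; each row shifts and turns the commanded pose from where the row before left it, along the tool's axes as they then stand; what a row does not reach is not made up. A row lasts 1/8 s, in which the tool goes at most 62.5 mm and 10.7 degrees, less where a joint would pass 70% of its speed; a pose out of reach is approached as far as the arm can. A call is refused whole if a number of a shift passes 62.5 or a number of a turn 10.7, either way. A call with a gripper value outside its range is refused whole. The fingers move at their own pace and stop on an object; "force" is the grip in N (left out, the last holds). Time passes only in rows, so rows that do not move let the fingers close. It gives the time, the measured TCP pose, the force, the opening and the grip force at its end, in the units of the state.
- sense(): the state, without advancing time (a new reading comes with each control period).
- grab_frame(name): name is "side" or "top" or "wrist"; returns a dict with "image" (480x640x3 uint8, blue, green, red), "fovy" (degrees; the focal length in pixels is half the picture's height over the tangent of half this angle, whatever the lens; pixels are square), "cx", "cy" (the principal point, pixels), "T" (4x4, takes a point from camera to world coordinates). Camera axes: x right, y down, z forward; pixel columns grow to the right and rows downward; lengths in m; the calibration is good to about 2 mm. A picture is of the moment at which its call begins. There is no depth.
- job_done(): hands the job in; it is judged then, once.
The state is a dict: "time": time; "q": joint angles; "qd": joint speeds; "effort": joint torques, N m; "tcp_pos": TCP position; "tcp_rot": TCP orientation; "force": force on the tool from outside, world axes, zero at the start; "moment": the same for the moment, N m; "opening": finger opening in m; "gripper_force": force on a finger pad.
Only numpy, scipy, OpenCV 4.12 (cv2) and the standard library are available. Lean on these libraries where they do the work, as an engineer would, in place of code of your own. Each camera call takes 0.05 s, during which the arm holds its last target. There are 200 camera calls.

## Working session

There is one attempt and no reset: what is moved stays moved. The work goes in short steps, Python scripts to look and compute and a tool call to move; the robot and the scene stay as the last step left them, time stands still between calls to the robot, and variables do not carry over. Pictures are saved under pics/ and viewed, at most 14 in all, crops included, and the job is handed in when it is done.

Besides the shell and the picture viewer there is one more tool, called as a command line: name --pt "numbers of a row" for each row, then --argument value for the rest. drive_tool: Moves the arm, as the interface text tells. Its arguments: {"type":"object","properties":{"series":{"type":"array"},"force":{"type":"number"}},"required":["series"]}

```bash
mkdir -p pics
cat > h.py <<'E'
import numpy as np, cv2, json
from plant import sense, grab_frame, job_done
def snap(name,fn):
    f=grab_frame(name); cv2.imwrite('pics/'+fn+'.png',f['image'])
    json.dump({k:(np.array(f[k]).tolist()) for k in('fovy','cx','cy','T')},open('pics/'+fn+'.json','w')); return f
def load(fn): return json.load(open('pics/'+fn+'.json'))
def ray(c,u,v,z):
    f=240/np.tan(np.radians(c['fovy'])/2); T=np.array(c['T'])
    d=T[:3,:3]@np.array([(u-c['cx'])/f,(v-c['cy'])/f,1]); o=T[:3,3]
    return (o+d*(z-o[2])/d[2]).round(4)
def proj(c,p):
    f=240/np.tan(np.radians(c['fovy'])/2); T=np.array(c['T'])
    q=T[:3,:3].T@(np.array(p)-T[:3,3]); return (q[:2]/q[2]*f+[c['cx'],c['cy']]).round(1)
E
python3 - <<'E'
from h import *
for n in('top','side'):
    f=snap(n,n+'0'); print(n,f['fovy'],f['cx'],f['cy'],np.round(f['T'],3).tolist(),f['image'].shape)
s=sense();print(s)
E
```

```text
top 55.914528468305015 322.55390868273486 242.66564806868848 [[0.025, -0.99, 0.136, 0.389], [-1.0, -0.025, 0.003, -0.046], [0.0, -0.136, -0.991, 0.859], [0.0, 0.0, 0.0, 1.0]] (480, 640, 3)
side 57.79395267311007 317.20588608580164 229.8563172560247 [[-0.786, -0.415, 0.459, 0.125], [-0.619, 0.528, -0.582, 0.411], [-0.0, -0.741, -0.672, 0.565], [0.0, 0.0, 0.0, 1.0]] (480, 640, 3)
{'time': 0.1, 'q': array([ 1.09418354e+00,  2.59262579e-01,  1.53596858e+00, -4.80355958e-05,
        1.34799207e+00, -2.02816257e-01]), 'qd': array([-0.00014978, -0.00210481, -0.00499303,  0.00028318, -0.00033807,
        0.0013359 ]), 'effort': array([ 1.19620836e-03, -4.38211799e+01, -2.84641296e+01,  7.18084211e-02,
        3.63097794e-02, -5.29086321e-05]), 'tcp_pos': array([0.14848628, 0.52906638, 0.21790693]), 'tcp_rot': array([-2.49587463e-04,  1.36465738e-01,  9.90644455e-01, -7.76498644e-04]), 'force': array([-0.33343433,  0.12539731, -0.5053323 ]), 'moment': array([-0.01534587, -0.00282974, -0.01341381]), 'gripper_force': 0.0, 'opening': 0.09301401607904179}
```

View pics/top0.png

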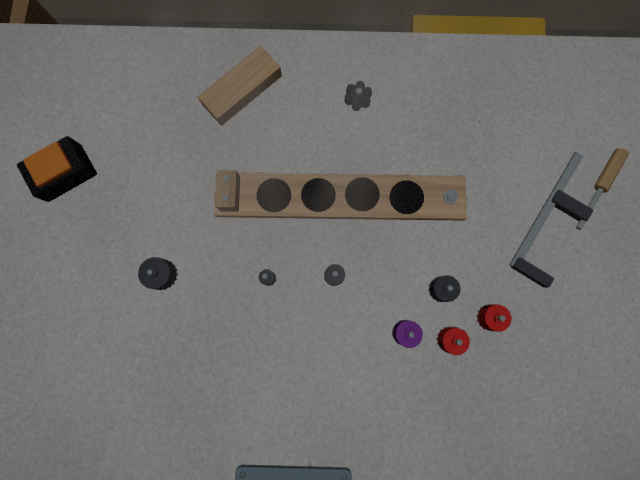

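View pics/side0.png

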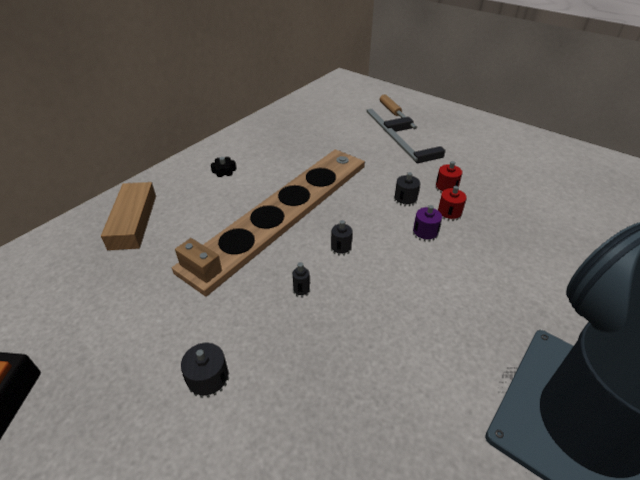

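Top view: the stop is at (227,190). The pads are at about (274,195), (318,195), (362,194) and (407,197). The saws run 28 mm at (267,278), 38 at (334,275), 48 at (446,289) and 58 at (155,273); the purple one at (408,334) and the red ones stay put. The side view agrees. I'll enlarge for accuracy.

Run:
```python
import cv2,numpy as np
t=cv2.imread('pics/top0.png'); g=lambda a:np.clip(a.astype(float)*1.8,0,255).astype('uint8')
r=lambda x,y,w,h,k:cv2.resize(g(t[y:y+h,x:x+w]),None,fx=k,fy=k,interpolation=cv2.INTER_CUBIC)
top=r(210,165,264,60,3)          # 792x180
saws=[r(x,y,50,50,5) for x,y in((130,248),(242,253),(309,250))]
a=np.hstack(saws); a=np.hstack([a,np.zeros((250,42,3),'uint8')])
b=np.hstack([r(421,264,50,30,5)])
b=cv2.copyMakeBorder(b,0,0,0,792-b.shape[1],cv2.BORDER_CONSTANT)
cv2.imwrite('pics/crop0.png',np.vstack([top,a,b]))
```

```text
(no output)
```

View pics/crop0.png

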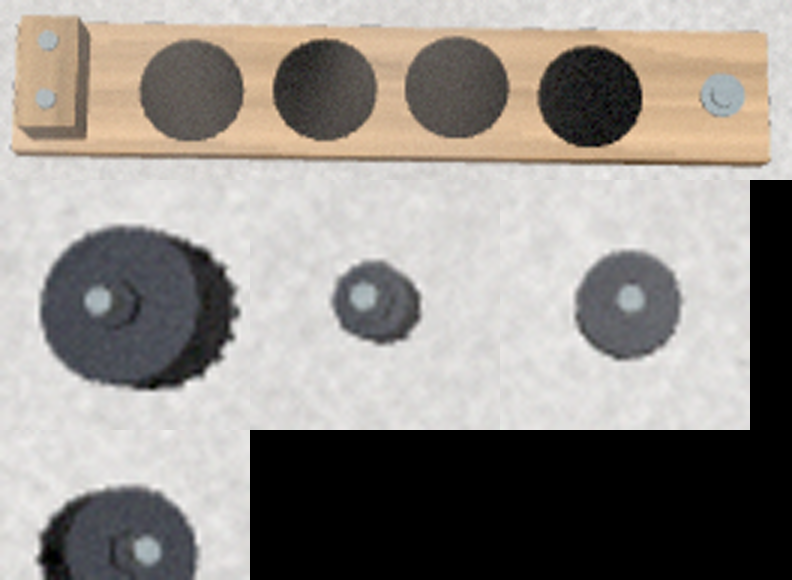

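Pads in the crop are at (192,90), (325,90), (457,88) and (590,96). Shank tops are at q (98,300), r (363,295), p (631,298) and s (147,550). The cup rims support these.

Run:
```python
from h import *
c=load('top0'); o=lambda u,v,x,y,k:((u+.5)/k-.5+x,(v+.5)/k-.5+y)
P=[]
for u,v in((192,90),(325,90),(457,88),(590,96)):
    p=ray(c,*o(u,v,210,165,3),.022);P.append(p);print('pad',p)
print(np.diff(P,axis=0), [np.linalg.norm(d) for d in np.diff(P,axis=0)])
for n,u,v,x,y in(('q',98,120,130,248),('r',113,115,242,253),('p',131,118,309,250),('s',147,120,421,264)):
    p=ray(c,*o(u,v,x,y,5),.066);print(n,p,np.hypot(*p[:2]))
for n,u,v,x,y in(('q',119,125,130,248),('r',124-0,122,242,253),('p',128,125,309,250)):
    print(n,'cup',ray(c,*o(u,v,x,y,5),.046))
s=ray(c,*o(48,70,210,165,3),.058);print('stop',s,'bolt',ray(c,*o(722,95,210,165,3),.025))
```

```text
pad [0.5939 0.0517 0.022 ]
pad [ 0.596  -0.0324  0.022 ]
pad [ 0.5994 -0.1158  0.022 ]
pad [ 0.5963 -0.1999  0.022 ]
[[ 0.0021 -0.0841  0.    ]
 [ 0.0034 -0.0834  0.    ]
 [-0.0031 -0.0841  0.    ]] [np.float64(0.08412621470148292), np.float64(0.0834692757845664), np.float64(0.08415711496956153)]
q [0.4395 0.2595 0.066 ] 0.5103924960263425
r [0.4375 0.0574 0.066 ] 0.4412493739372329
p [ 0.4448 -0.0663  0.066 ] 0.4497140535940588
s [ 0.4247 -0.268   0.066 ] 0.5021892969787389
q cup [0.4391 0.2595 0.046 ]
r cup [0.4363 0.0559 0.046 ]
p cup [ 0.4437 -0.0658  0.046 ]
stop [0.5954 0.1352 0.058 ] bolt [ 0.5983 -0.2825  0.025 ]
```

drive_tool --pt "0 0 0 -7.9 100" --pt "0 0 0 -7.8 100" --pt "-29 -47 0 0 100" --pt "-29 -47 0 0 100" --pt "-29 -47 0 0 100" --pt "-29 -47 0 0 100" --pt "-29 -47 0 0 100" --pt "-29 -47 0 0 100" --pt "-29 -47 0 0 100" --pt "-29 -47 0 0 100" --pt "-29 -47 0 0 100" --pt "-28 -49 0 0 100" --force 20

```text
time: 1.6
tcp_pos: [0.4383, 0.0559, 0.2185]
tcp_rot: [-0.0, -0.0, 1.0, 0.0]
force: [0.7, 0.7, -0.4]
opening: 0.0931
gripper_force: 0.0
```

Run:
```python
from h import *
snap('wrist','w1'); c=load('w1'); s=sense(); print(s['tcp_pos'],s['tcp_rot'],s['time'])
for p in ([.4375,.0574,.066],[.5939,.0517,.022],[.596,-.0324,.022]): print(proj(c,p))
```

```text
[0.44198793 0.05016819 0.21851035] [ 0.00122634  0.00139794  0.99999591 -0.00217278] 1.65
[324.6 222. ]
[318.7 351.3]
[243.  352.9]
```

View pics/w1.png

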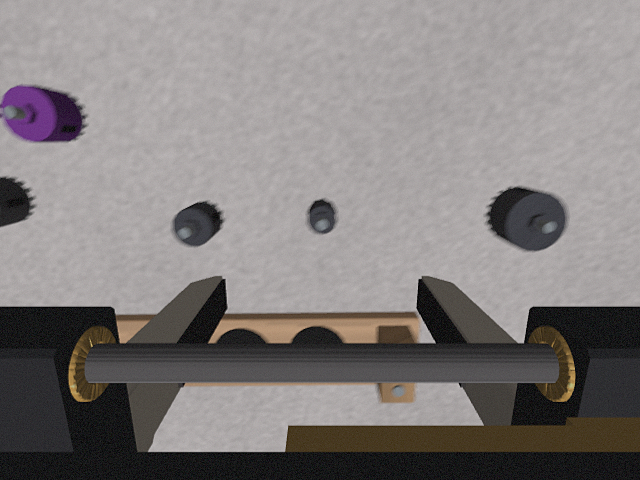

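Wrist view: the 28 mm saw's shank is at (322,225), against (325,222) predicted. That agrees to about 2 mm. Going down.

drive_tool --pt "0 0 0 0 100" --pt "0 0 0 0 100" --pt "0 0 30 0 100" --pt "0 0 40 0 100" --pt "0 0 40 0 100" --pt "0 0 20 0 100" --pt "0 0 0 0 100" --pt "0 0 0 0 100"

```text
time: 2.65
tcp_pos: [0.4381, 0.0584, 0.0896]
tcp_rot: [0.001, -0.001, 1.0, -0.0]
force: [0.1, 0.2, -0.2]
opening: 0.0929
gripper_force: 0.0
```

drive_tool --pt "1 -1.5 25 0 100" --pt "0 0 30 0 100" --pt "0 0 15 0 100" --pt "0 0 7 0 100" --pt "0 0 0 0 25" --pt "0 0 0 0 25" --pt "0 0 0 0 25" --pt "0 0 0 0 15" --pt "0 0 0 0 15" --pt "0 0 0 0 15" --pt "0 0 0 0 15"

```text
time: 4.03
tcp_pos: [0.4368, 0.0562, 0.0116]
tcp_rot: [-0.0, -0.0, 1.0, 0.0]
force: [-0.5, -0.9, 1.0]
opening: 0.0275
gripper_force: 16.4
```

drive_tool --pt "0 0 -20 0 15" --pt "0 0 -40 0 15" --pt "0 0 -20 0 15" --pt "-37 -1 0 0 15" --pt "-45 -1.5 0 0 15" --pt "-45 -1.5 0 0 15" --pt "-30 -1 0 0 15" --pt "0 0 0 0 15" --pt "0 0 0 0 15" --pt "0 0 0 0 15"

```text
time: 5.28
tcp_pos: [0.5923, 0.0513, 0.0915]
tcp_rot: [-0.001, -0.0, 1.0, 0.0]
force: [-0.1, -0.4, -0.8]
opening: 0.0275
gripper_force: 20.0
```

Run:
```python
from h import *
f=snap('side','s1'); c=load('s1'); s=sense(); print(s['tcp_pos'],s['opening'])
p=s['tcp_pos']; print(proj(c,[p[0],p[1],p[2]-.0116]),proj(c,[.5939,.0517,.022]))
u,v=proj(c,[.5939,.0517,.06]).astype(int)
cv2.imwrite('pics/s1c.png',cv2.resize(np.clip(f['image'][v-70:v+70,u-90:u+90]*1.6,0,255).astype('uint8'),None,fx=4,fy=4,interpolation=cv2.INTER_CUBIC)); print(u-90,v-70)
```

```text
[0.59262774 0.05132341 0.09174042] 0.02777214857294814
[233.  215.5] [236.5 239.8]
143 154
```

View pics/s1c.png

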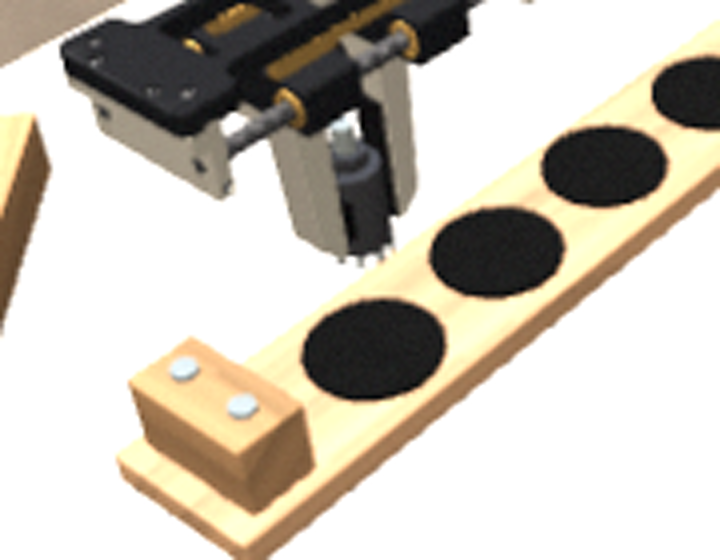

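The saw is held upright and its bottom is at crop (367,255), where it should be. The pad centre at (374,349) matches within 1.5 px. Lowering it.

drive_tool --pt "-1.5 0 20 0 15" --pt "0 0 20 0 15" --pt "0 0 10 0 15" --pt "0 0 4 0 15" --pt "0 0 1 0 15" --pt "0 0 1 0 15" --pt "0 0 1 0 15" --pt "0 0 0 0 15"

```text
time: 6.32
tcp_pos: [0.5954, 0.0511, 0.0348]
tcp_rot: [0.0, -0.0, 1.0, -0.0]
force: [0.3, 0.9, -1.0]
opening: 0.0277
gripper_force: 20.0
```

drive_tool --pt "0 0 0.5 0 15" --pt "0 0 0.5 0 15" --pt "0 0 0 0 15" --pt "0 0 0 0 15"

```text
time: 6.82
tcp_pos: [0.5954, 0.0511, 0.0337]
tcp_rot: [0.0, -0.0, 1.0, -0.0]
force: [0.6, -0.0, 0.2]
opening: 0.0277
gripper_force: 20.0
```

drive_tool --pt "0 0 0.5 0 15" --pt "0 0 0.5 0 15" --pt "0 0 0 0 15" --pt "0 0 0 0 15"

```text
time: 7.32
tcp_pos: [0.5954, 0.0511, 0.0336]
tcp_rot: [0.0, -0.0, 1.0, -0.0]
force: [-2.6, -0.3, 6.8]
opening: 0.0274
gripper_force: 20.0
```

drive_tool --pt "0 0 0 0 45" --pt "0 0 0 0 60" --pt "0 0 0 0 70" --pt "0 0 0 0 70" --pt "0 0 -20 0 70" --pt "0 0 -40 0 70" --pt "0 0 -40 0 100" --pt "37 -29 0 0 100" --pt "38 -29 0 0 100" --pt "38 -29 0 0 100" --pt "38 -30 0 0 100" --pt "0 0 0 0 100"

```text
time: 8.82
tcp_pos: [0.4422, -0.067, 0.1327]
tcp_rot: [-0.0, 0.002, 1.0, -0.0]
force: [0.5, -0.4, -0.0]
opening: 0.0929
gripper_force: 0.0
```

```bash
cat > chk.py <<'E'
from h import *
import sys
f=snap('top',sys.argv[1]); s=sense(); print(s['tcp_pos'],s['opening'],s['time'])
cv2.imwrite('pics/'+sys.argv[1]+'c.png',cv2.resize(np.clip(f['image'][150:240,205:475]*1.8,0,255).astype('uint8'),None,fx=2.9,fy=2.9,interpolation=cv2.INTER_CUBIC))
E
python3 chk.py t1
```

```text
[ 0.44397021 -0.06654129  0.13298272] 0.09268691097030025 8.875
```

View pics/t1c.png

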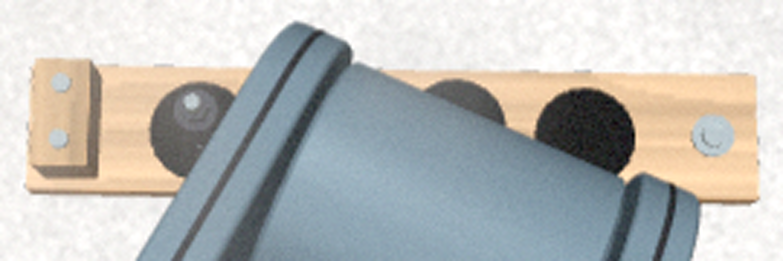

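The 28 mm saw stands on its pad, with its shank at crop (191,101). I'll check its centring later from a clear view. Next is saw_p.

drive_tool --pt "0 0.5 30 0 100" --pt "0 0 40 0 100" --pt "0 0 30 0 100" --pt "0 0 15 0 100" --pt "0 0 6 0 100" --pt "0 0 0 0 30" --pt "0 0 0 0 30" --pt "0 0 0 0 30" --pt "0 0 0 0 25" --pt "0 0 0 0 25" --pt "0 0 0 0 25" --pt "0 0 0 0 25"

```text
time: 10.38
tcp_pos: [0.4443, -0.0654, 0.0118]
tcp_rot: [0.0, -0.0, 1.0, 0.0]
force: [-1.5, 0.2, 1.8]
opening: 0.0375
gripper_force: 20.0
```

Run:
```python
from h import *
c=load('t1'); print(proj(c,[.594,.0517,.088]), (191.5/2.9-.5+205,101.5/2.9-.5+150), ray(c,191.5/2.9-.5+205,101.5/2.9-.5+150,.088))
```

```text
[269.6 185.5] (270.5344827586207, 184.5) [0.5959 0.0502 0.088 ]
```

drive_tool --pt "0 0 -20 0 25" --pt "0 0 -40 0 25" --pt "0 0 -20 0 25" --pt "-32 7 0 0 25" --pt "-45 10 0 0 25" --pt "-45 10 0 0 25" --pt "-30 6.5 0 0 25" --pt "0 0 0 0 25" --pt "0 0 20 0 25" --pt "0 0 20 0 25" --pt "0 0 12 0 25" --pt "0 0 3 0 25"

```text
time: 11.88
tcp_pos: [0.5952, -0.0319, 0.0359]
tcp_rot: [-0.001, 0.0, 1.0, 0.0]
force: [0.3, 0.1, -0.3]
opening: 0.0373
gripper_force: 20.0
```

drive_tool --pt "0 0 0 0 25" --pt "0 0 0.5 0 25" --pt "0 0 0.5 0 25" --pt "0 0 0.5 0 25" --pt "0 0 0.5 0 25" --pt "0 0 0.5 0 25" --pt "0 0 0 0 25" --pt "0 0 0 0 25"

```text
time: 12.88
tcp_pos: [0.5963, -0.0319, 0.0341]
tcp_rot: [-0.0, -0.0, 1.0, 0.0]
force: [0.5, 0.4, -1.0]
opening: 0.0378
gripper_force: 20.0
```

drive_tool --pt "0 0 0.5 0 25" --pt "0 0 0.5 0 25" --pt "0 0 0 0 25" --pt "0 0 0 0 25"

```text
time: 13.38
tcp_pos: [0.5964, -0.0319, 0.0338]
tcp_rot: [0.0, -0.0, 1.0, -0.0]
force: [-2.3, -0.3, 4.3]
opening: 0.0378
gripper_force: 20.0
```

drive_tool --pt "0 0 0 0 50" --pt "0 0 0 0 60" --pt "0 0 0 0 65" --pt "0 0 -20 0 65" --pt "0 0 -40 0 65" --pt "0 0 -40 0 100" --pt "34 -47 0 0 100" --pt "34 -47 0 0 100" --pt "34 -47 0 0 100" --pt "34 -47 0 0 100" --pt "35 -48 0 0 100" --pt "0 0 0 0 100"

```text
time: 14.88
tcp_pos: [0.4233, -0.2712, 0.1332]
tcp_rot: [-0.0, 0.003, 1.0, -0.0]
force: [0.6, 0.3, -0.4]
opening: 0.0926
gripper_force: 0.0
```

drive_tool --pt "0 0 0 0 100" --pt "0 0 0 0 100"

```text
time: 15.12
tcp_pos: [0.426, -0.2667, 0.1331]
tcp_rot: [0.0, -0.001, 1.0, 0.0]
force: [-0.7, -0.1, -0.4]
opening: 0.0929
gripper_force: 0.0
```

```bash
python3 chk.py t2
python3 - <<'E'
from h import *
snap('wrist','w2'); c=load('w2'); print(proj(c,[.4247,-.268,.066]),proj(c,[.4247,-.268,.046]))
w=cv2.imread('pics/w2.png'); t=cv2.imread('pics/t2c.png')
a=cv2.resize(w[100:300,160:480],None,fx=1,fy=1)
a=cv2.copyMakeBorder(a,0,0,0,t.shape[1]-320,cv2.BORDER_CONSTANT)
cv2.imwrite('pics/m2.png',np.vstack([t,a]));print(t.shape)
E
```

```text
[ 0.42614284 -0.2666737   0.13307915] 0.09303742030047454 15.175
[321.4 249.2] [321.4 241.1]
(261, 783, 3)
```

View pics/m2.png

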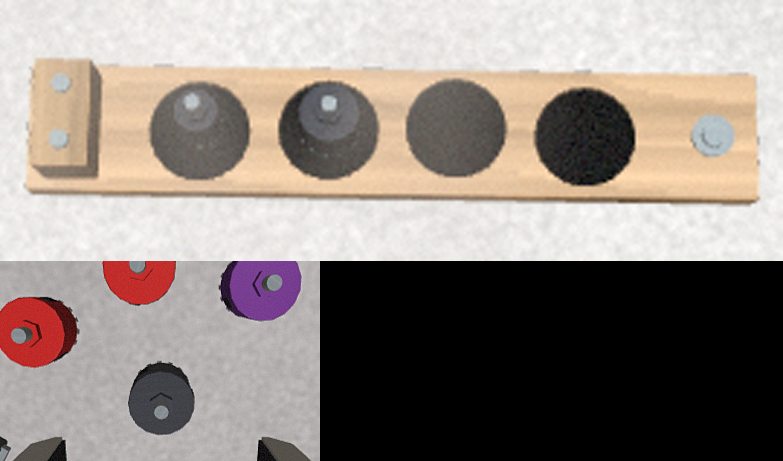

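Wrist view: saw_s's shank is at (322,251), against (321,249) predicted. The top view shows r and p standing on pads 1 and 2. Grasping s.

drive_tool --pt "1 -1 30 0 100" --pt "0 0 40 0 100" --pt "0 0 30 0 100" --pt "0 0 15 0 100" --pt "0 0 6 0 100" --pt "0 0 0 0 40" --pt "0 0 0 0 40" --pt "0 0 0 0 40" --pt "0 0 0 0 35" --pt "0 0 0 0 35" --pt "0 0 0 0 35" --pt "0 0 0 0 35"

```text
time: 16.73
tcp_pos: [0.4243, -0.2686, 0.0124]
tcp_rot: [-0.0, -0.0, 1.0, 0.0]
force: [-0.6, 3.0, 6.1]
opening: 0.0476
gripper_force: 20.0
```

Run:
```python
from h import *
c=load('t2'); o=lambda u,v:((u+.5)/2.9-.5+205,(v+.5)/2.9-.5+150)
for u,v in((192,101),(329,103)): print(ray(c,*o(u,v),.088))
for u,v in((200,131),(328,130),(456,129),(585,136)): print(ray(c,*o(u,v),.022))
```

```text
[0.5959 0.0496 0.088 ]
[ 0.5968 -0.0332  0.088 ]
[0.5936 0.0517 0.022 ]
[ 0.5963 -0.032   0.022 ]
[ 0.5991 -0.1157  0.022 ]
[ 0.5965 -0.2     0.022 ]
```

drive_tool --pt "0 0 -20 0 35" --pt "0 0 -40 0 35" --pt "0 0 -20 0 35" --pt "-30 26 0 0 35" --pt "-40 35 0 0 35" --pt "-40 35 0 0 35" --pt "-40 35 0 0 35" --pt "-25 22 0 0 35" --pt "0 0 0 0 35" --pt "0 0 20 0 35" --pt "0 0 20 0 35" --pt "0 0 12 0 35"

```text
time: 18.23
tcp_pos: [0.5979, -0.1165, 0.0387]
tcp_rot: [-0.001, 0.0, 1.0, 0.0]
force: [-0.6, -0.4, -2.3]
opening: 0.0474
gripper_force: 20.0
```

drive_tool --pt "0 0 2 0 35" --pt "0 0 1 0 35" --pt "0 0 0.5 0 35" --pt "0 0 0.5 0 35" --pt "0 0 0.5 0 35" --pt "0 0 0.5 0 35" --pt "0 0 0 0 35" --pt "0 0 0 0 35"

```text
time: 19.23
tcp_pos: [0.5993, -0.1159, 0.0351]
tcp_rot: [-0.0, -0.0, 1.0, 0.0]
force: [0.4, -0.0, -1.7]
opening: 0.0473
gripper_force: 20.0
```

drive_tool --pt "0 0 0.5 0 35" --pt "0 0 0.5 0 35" --pt "0 0 0.5 0 35" --pt "0 0 0 0 35" --pt "0 0 0 0 35"

```text
time: 19.85
tcp_pos: [0.5994, -0.1159, 0.0344]
tcp_rot: [0.0, -0.0, 1.0, -0.0]
force: [-2.4, 0.8, 5.7]
opening: 0.0477
gripper_force: 20.0
```

drive_tool --pt "0 0 0 0 60" --pt "0 0 0 0 70" --pt "0 0 0 0 70" --pt "0 0 -20 0 70" --pt "0 0 -40 0 70" --pt "0 0 -40 0 100" --pt "30 40 0 0 100" --pt "30 50 0 0 100" --pt "30 50 0 0 100" --pt "20 55 0 0 100" --pt "20 55 0 0 100" --pt "10 55 0 0 100"

```text
time: 21.35
tcp_pos: [0.4582, 0.1907, 0.1339]
tcp_rot: [0.0, 0.0, 1.0, 0.0]
force: [1.3, -0.3, -0.4]
opening: 0.093
gripper_force: 0.0
```

drive_tool --pt "10 40 0 0 100" --pt "10 30.5 0 0 100" --pt "0 0 0 0 100" --pt "0 0 0 0 100" --pt "0 0 0 0 100"

```text
time: 21.98
tcp_pos: [0.4397, 0.2586, 0.1336]
tcp_rot: [0.0, 0.001, 1.0, -0.0]
force: [-0.5, 1.1, 0.3]
opening: 0.0932
gripper_force: 0.0
```

```bash
python3 chk.py t3
python3 - <<'E'
from h import *
snap('wrist','w3'); c=load('w3'); print(proj(c,[.4394,.2595,.066]))
w=cv2.imread('pics/w3.png'); t=cv2.imread('pics/t3c.png')
a=cv2.copyMakeBorder(w[100:300,160:480],0,0,0,t.shape[1]-320,cv2.BORDER_CONSTANT)
cv2.imwrite('pics/m3.png',np.vstack([t,a]))
E
```

```text
[0.43974043 0.25854957 0.13362998] 0.09300999399721462 22.025
[324.8 250.5]
```

View pics/m3.png

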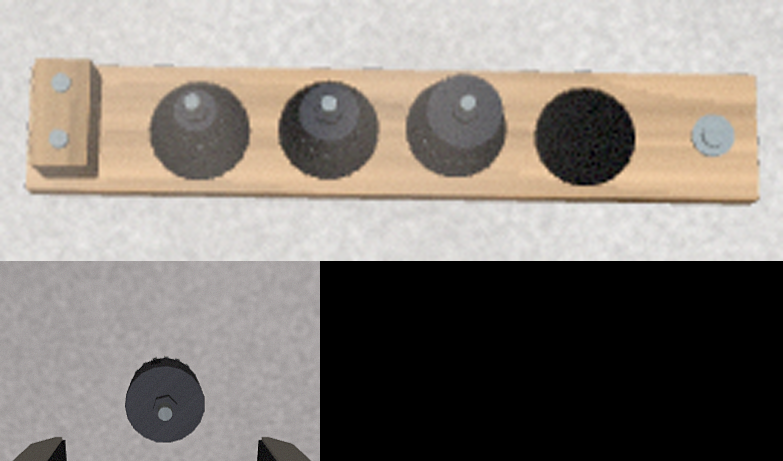

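saw_q's shank is at (325,253) against (325,250) predicted. saw_s stands on pad 3 with its shank at (468,102). Grasping q.

drive_tool --pt "0 1 30 0 100" --pt "0 0 40 0 100" --pt "0 0 30 0 100" --pt "0 0 15 0 100" --pt "0 0 6 0 100" --pt "0 0 0 0 55" --pt "0 0 0 0 55" --pt "0 0 0 0 45" --pt "0 0 0 0 45" --pt "0 0 0 0 45" --pt "0 0 0 0 45"

```text
time: 23.45
tcp_pos: [0.4396, 0.2607, 0.0131]
tcp_rot: [0.0, -0.0, 1.0, 0.0]
force: [-1.2, -0.8, 5.4]
opening: 0.0577
gripper_force: 20.0
```

Run:
```python
from h import *
c=load('t3'); o=lambda u,v:((u+.5)/2.9-.5+205,(v+.5)/2.9-.5+150)
for u,v in((192,101),(329,103),(468,102)): print(ray(c,*o(u,v),.088))
```

```text
[0.5959 0.0496 0.088 ]
[ 0.5968 -0.0332  0.088 ]
[ 0.5995 -0.1172  0.088 ]
```

drive_tool --pt "0 0 0 0 45" --pt "0 0 -20 0 45" --pt "0 0 -40 0 45" --pt "0 0 -50 0 45" --pt "0 0 -20 0 45" --pt "-10 -30 0 0 45" --pt "-20 -45 0 0 45" --pt "-17 -50 0 0 45" --pt "-15 -50 0 0 45" --pt "-15 -50 0 0 45" --pt "-15 -50 0 0 45" --pt "-15 -50 0 0 45" --force 30

```text
time: 24.95
tcp_pos: [0.5461, -0.066, 0.142]
tcp_rot: [-0.001, -0.0, 1.0, 0.0]
force: [-0.4, 0.2, -1.8]
opening: 0.0576
gripper_force: 30.0
```

drive_tool --pt "-15 -50 0 0 45" --pt "-15 -45 0 0 45" --pt "-20 -40 0 0 45" --pt "0 0 0 0 45" --pt "0 0 0 0 45" --pt "0 0 30 0 45" --pt "0 0 40 0 45" --pt "0 0 20 0 45" --pt "0 0 0 0 45" --pt "0 0 0 0 45"

```text
time: 26.2
tcp_pos: [0.5968, -0.1988, 0.0537]
tcp_rot: [0.001, -0.001, 1.0, -0.0]
force: [-0.2, -0.2, -2.2]
opening: 0.0577
gripper_force: 30.0
```

drive_tool --pt "0.5 -0.7 10 0 45" --pt "0 0 6 0 45" --pt "0 0 1 0 45" --pt "0 0 0.5 0 45" --pt "0 0 0.5 0 45" --pt "0 0 0 0 45" --pt "0 0 0 0 45"

```text
time: 27.08
tcp_pos: [0.5958, -0.2001, 0.0352]
tcp_rot: [0.0, -0.0, 1.0, -0.0]
force: [-4.4, 0.3, 5.2]
opening: 0.0574
gripper_force: 30.0
```

drive_tool --pt "0 0 0 0 68" --pt "0 0 0 0 75" --pt "0 0 0 0 75" --pt "0 0 -20 0 75" --pt "0 0 -40 0 75" --pt "0 0 -50 0 75" --pt "40 -20 0 0 75" --pt "50 -20 0 0 75" --pt "50 -20 0 0 75" --pt "20 -10 0 0 75" --pt "0 0 0 0 75"

```text
time: 28.45
tcp_pos: [0.4349, -0.2708, 0.1449]
tcp_rot: [0.0, 0.001, 1.0, -0.0]
force: [0.6, -0.4, -0.3]
opening: 0.0697
gripper_force: 0.0
```

```bash
python3 chk.py t4
python3 - <<'E'
from h import *
f=snap('side','s4'); t=cv2.imread('pics/t4c.png')
a=cv2.resize(f['image'][120:300,160:400],None,fx=1.8,fy=1.8)
a=cv2.copyMakeBorder(a,0,0,0,t.shape[1]-a.shape[1],cv2.BORDER_CONSTANT)
cv2.imwrite('pics/m4.png',np.vstack([t,a]))
E
```

```text
[ 0.43595985 -0.27057174  0.14493411] 0.0696652359223172 28.5
```

View pics/m4.png

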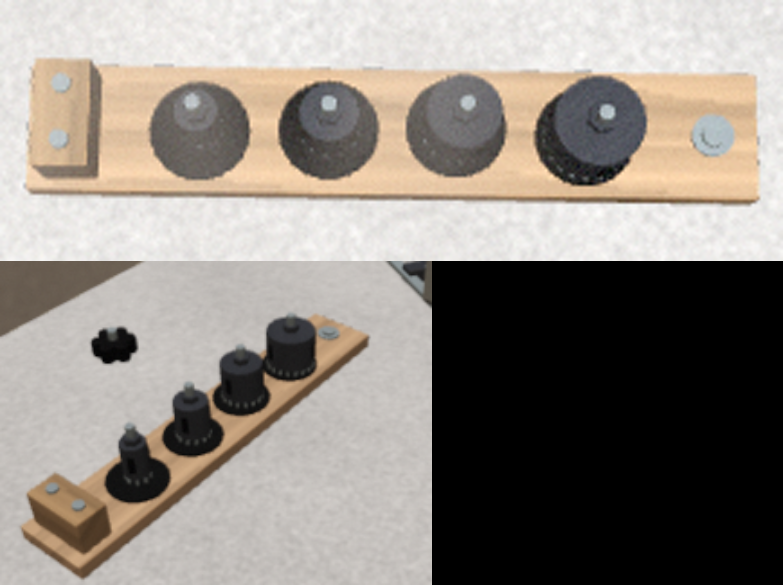

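All four saws stand upright and centred, growing in size away from the stop. I'll check q's offset numerically and hand in if it is under 4 mm.

Run:
```python
from h import *
c=load('t4'); p=ray(c,607.5/2.9-.5+205,112.5/2.9-.5+150,.088); print(p)
if np.hypot(p[0]-.5964,p[1]+.2)<.004: print(job_done())
```

```text
[ 0.5954 -0.2012  0.088 ]
the job is handed in; nothing more can be done
None
```

The four hole saws stand upright, teeth down, on the four pads in order of diameter (28, 38, 48, 58 mm) starting next to the stop block, each within about 3 mm of its pad's centre, and the job was handed in at about 28 s of the 90 s.

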